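Load a jar into the bench vibrator behind its latched gate

TASK

The paste-filled jar standing on the worktop still has to have its air shaken out: lift the thumb latch bar of the bench vibrator out of its catch, swing the gate wide open, and stand the jar, kept upright all the way, squarely in the empty pocket. Then swing the gate fully shut again so that the latch bar drops right home in its catch. Leave the empty jar and the jar already in the vibrator where they stand.

Things in the scene. Friction and masses are not known exactly. Their poses are not given: they have to be found in the camera images.
- vibrator: Bench jar vibrator fixed to the bench: grey housing 132 mm deep (x), 244 mm wide (y), steel deck on top. Origin at the centre of its underside on the bench top, z up; its gate and black panel face its own -x. Two pockets on the deck, 78 x 78 mm inside, floor at z = 60 mm, centres at x = 0, y = +41 mm (empty) and y = -41 mm (holds a jar, top at z = 173 mm).
- gate (a joint): Gate angle: 0 shut, grows to 2.0 as it swings out to the vibrator's -x (anticlockwise from above). Stays where left (friction 0.05 N m). Steel frame, 0.45 kg, 180 mm long from its hinge, z = 78 to 184 mm; a 45 mm wide top leg lies 5 mm over the front half of the jars, so none goes in or out while it is shut.
- gate_hinge (a point): Point on the gate's upright hinge axis, 168 mm above the bench top; in the vibrator's frame at x = -46, y = -100 mm. Its axes turn with the gate: the gate runs along +y, its outer face looks to -x.
- latch (a joint): Angle of the latch bar on its pivot on the gate: 0 down and level, grows as the free end is lifted, stop at 0.40; falls by its weight (90 g). Its nose lies in an upward-open notch of the catch; it is free from 0.13 rad (10 mm at the knob; lift 16 to 23 mm to be safe). Let go with the gate shut, it drops in; the catch's outside is a 45 degree ramp, so a gate pushed shut with the bar loose latches itself.
- latch_knob (a point): Centre of the upright black cylindrical knob on the latch bar, 18 mm diameter, 29 mm high, to be pinched from above; free all round, gate top 28 mm below it. With the bar down: 170 mm from the hinge axis along the gate, 11 mm outside it, 212 mm above the bench. The bar's pivot is 80 mm nearer the hinge and 44 mm lower. x axis = pivot axis, z axis up along the knob.
- latch_nose (a point): Centre of the round nose (8 mm thick) of the latch bar, 110 mm from its pivot, 200 mm from the hinge axis; shut and down it lies in the notch of the catch, 166 mm above the bench. The catch post stands in the vibrator's frame at x = -43, y = +100 mm, 180 mm high.
- free_pocket (a point): Where the centre of a jar stood in the empty pocket lies: x = 0, y = +41, z = 116 mm in the vibrator's frame (56 mm above the pocket floor); 4 mm clearance round the jar. Pocket walls end at z = 82 mm, the front lip at 68 mm; the other jar is only 12 mm away at its y side, so fingers round the jar belong at its vibrator-x sides, 40 mm or more above the floor.
- jar_filled_centre (a point): Centre, half-way up (56 mm above its base), of the open glass jar of light brown paste that stands on the worktop: 70 mm diameter, 112 mm high, 0.13 to 0.23 kg, straight-sided for grasping; z axis up along the jar.
- jar_empty_centre (a point): Centre of the clear, empty glass jar of the same size that also stands on the worktop, 100 mm or more from the filled one, and stays there. Which of the two places has which jar varies.
- jar_loaded_centre (a point): Centre of the paste-filled jar, same size, in the other pocket of the vibrator; it stays there.
Not all that is in view belongs to the job. What is shaped like the part that bears jar_filled_centre but red is not meant.

How it is judged:
On the way, in this order (a step that is already met when the one before it is completed fails the run):
1. the latch bar is out of its catch and the gate is swung wide open (value of joint gate above 1 rad), for 0.1 s.
2. the filled jar stands in the empty pocket (horizontal distance between jar_filled_centre and free_pocket below 0.008 m and distance between jar_filled_centre and free_pocket below 0.01 m and angle between jar_filled_centre's own z axis and vertical below 0.06 rad), for 0.2 s.
At the end, for the whole second after the job is handed in: The filled jar stands upright (0.06 rad) in the pocket that was empty, within 8 mm sideways and 10 mm in all of its point; gate under 0.03 rad and latch bar under 0.03 rad, home in the catch; the loaded jar within 15 mm and the empty jar within 30 mm of where they stood (all of step 2 and value of joint each of gate, latch below 0.03 rad and distance of jar_loaded_centre from where it was at the start of the episode below 0.015 m and distance of jar_empty_centre from where it was at the start of the episode below 0.03 m); the robot touches nothing.
It fails at once if the filled jar is tipped (more than 0.5 rad) (angle between jar_filled_centre's own z axis and vertical above 0.5 rad).
It fails at once if the empty jar is knocked over or carried off (angle between jar_empty_centre's own z axis and vertical above 0.5 rad or distance of jar_empty_centre from where it was at the start of the episode above 0.05 m).
It fails at once if the jar already in the vibrator is tipped or lifted out (angle between jar_loaded_centre's own z axis and vertical above 0.4 rad or distance of jar_loaded_centre from where it was at the start of the episode above 0.03 m).
It also fails if it takes over 72 s, if anything falls off the work surface, if the arm or the gripper's body presses on something with over 40 N, if the wrist force passes 120 N, or if a joint passes its speed limit or range.

ROBOT

A 6-joint arm with a two-finger parallel gripper is mounted at the origin on a cart in front of the work surface, level with it; the furniture and walls round the work are solid. World frame = base frame: x ahead of the robot, y to its left, z up, the work surface at z = 0. Lengths are in m, angles in rad, forces in N, time in s.
With the tool pointing down it reaches from about 0.275 to 0.825 m from the base axis. Payload 4.9 kg.
Tool frame: the origin (TCP) lies midway between the tips of the shut fingers; the grasp point (between the pads) lies 19 mm behind it (grip_point_offset is the distance from the TCP to the grasp point, in m); z points along the fingers, y is the line along which they close (so a half turn about z gives the same grasp; the last joint's range is limited). The gripper opens to 85 mm and grips with 20 to 120 N. Pads are 22 mm wide; open, the fingers measure 114 mm over their backs; the gripper's body (76 mm by 85 mm) begins 54 mm behind the grasp point. The pads swing forward as they close: fully open they stand 13 mm farther back than shut.
Start: joints at [1.059, 0.326, -0.193, 1.052, 0, 1.437], TCP at [0.203, 0.511, 0.231] pointing down, gripper open.
Joint ranges: [-2.65, 2.65], [-0.97, 1.79], [-1.3, 1.35], [-1.93, 2.1], [-1.47, 1.37], [-3.14, 3.14]. Speed limits (rad/s): [2.57, 2.57, 3.14, 3.14, 3.14, 3.14].

INTERFACE

Orientations are given as a rotation vector (axis times angle).
In Python, from cell import * gives the robot as it stands. Calls block until the motion is done:
- movep(position, orientation): joint-space move of the TCP to a pose.
- move_l(position, velocity=0.15, rot=None, until_force=None): straight line of the TCP; rot=None keeps the orientation; velocity is the mean speed in m/s. With until_force (N) it stops when the force on the tool has changed by that much, and returns True; else False.
- set_joints(angles): joint-space move.
- let_go() and grab(newtons=None): open the fingers fully, or close them until they stop; newtons is the grip in N (None keeps the last).
- sleep(seconds).
- ik(position, orientation): joint angles nearest the present ones, or None.
- get_state(): the state.
- grab_frame(name): name is "side" or "top"; returns a dict with "img" (400x640x3 uint8, red, green, blue), "fx", "fy", "cx", "cy" (pixels), "cam_to_world" (4x4, takes a point from camera to world coordinates). Camera axes: x right, y down, z forward; pixel columns grow to the right and rows downward; lengths in m; the calibration is good to about 2 mm. A picture is of the moment at which its call begins. There is no depth.
A pose or a line that the arm cannot do raises MotionError and nothing moves.
- sign_off(): hands the job in; it is judged then, once.
Trained networks look in the newest picture that a camera, given by its name, has taken for a name from the list of things; names that differ only in an ending like _2 or _b are one class to them, and where a whole thing is asked for, a point or a joint stands for the part that bears it (a point fixed in the world has none). Each returns a list of dicts, best first, with "score" (0 to 1); they miss things now and then, are a little off and sometimes report something else, mostly with a low value. They report only what shows in the picture. A call takes as long as a camera call. They do not tell look-alikes from the thing itself.
- spot_in(camera, name): "centre" ([column, row] in pixels, amid what is visible of it).
- silhouettes(camera, name): "mask" (400x640 bool, what is visible of it) and "centre" ([column, row] in pixels, amid what is visible of it).
- tip_of(camera, name): "centre" ([column, row] in pixels: a listed point, or the origin of a listed thing).
The state is a dict: "clock": time; "q": joint angles; "joint_velocities": joint speeds; "tau": joint torques, N m; "position": TCP position; "eef_rot": TCP orientation; "contact_force": force on the tool from outside, world axes, zero at the start; "wrist_torque": the same for the moment, N m; "finger_gap": opening from 0.0 (shut) to 1.0 (fully open); "grasp_force": force on a finger pad.
Only numpy, scipy, OpenCV 4.12 (cv2) and the standard library are available. Lean on these libraries where they do the work, as an engineer would, in place of code of your own. Each camera call takes 0.05 s, during which the arm holds its last target. There are 200 camera calls.

## Working session

There is one attempt and no reset: what is moved stays moved. The work goes in short steps, each a Python script; the robot and the scene stay as the last script left them, time stands still between calls to the robot, and variables do not carry over. Pictures are saved under pics/ and viewed, at most 10 in all, crops included, and the job is handed in when it is done.

```bash
mkdir -p pics; ls; cat > h.py <<'E'
from cell import *
import numpy as np, cv2
from scipy.spatial.transform import Rotation as R
def ray(f,p):
    T=np.array(f["cam_to_world"]);d=np.array([(p[0]-f["cx"])/f["fx"],(p[1]-f["cy"])/f["fy"],1.])
    return T[:3,3],T[:3,:3]@d
def onz(f,p,z):
    o,d=ray(f,p);return o+d*(z-o[2])/d[2]
def proj(f,X):
    T=np.array(f["cam_to_world"]);c=T[:3,:3].T@(np.array(X)-T[:3,3])
    return np.array([f["fx"]*c[0]/c[2]+f["cx"],f["fy"]*c[1]/c[2]+f["cy"]])
def tri(f1,p1,f2,p2):
    A=0;b=0
    for f,p in((f1,p1),(f2,p2)):
        o,d=ray(f,p);d=d/np.linalg.norm(d);M=np.eye(3)-np.outer(d,d);A=A+M;b=b+M@o
    return np.linalg.solve(A,b)
def save(f,n): cv2.imwrite("pics/"+n,f["img"][:,:,::-1])
E
python3 - <<'E'
from h import *
F={c:grab_frame(c) for c in("side","top")}
for c in F:
    save(F[c],c+"0.png");print(c,np.round(F[c]["cam_to_world"],3).tolist(),F[c]["fx"])
for n in["vibrator","gate_hinge","latch_knob","latch_nose","free_pocket","jar_filled_centre","jar_empty_centre","jar_loaded_centre"]:
    r={c:tip_of(c,n) for c in F}
    for c in F: print(n,c,[(np.round(d["centre"]).tolist(),round(d["score"],2)) for d in r[c][:3]])
    if r["side"] and r["top"]: print("  tri",tri(F["side"],r["side"][0]["centre"],F["top"],r["top"][0]["centre"]).round(3))
print(get_state())
E
```

```text
pics
side [[0.995, -0.047, 0.091, 0.445], [-0.1, -0.639, 0.763, -1.301], [0.022, -0.768, -0.64, 1.171], [0.0, 0.0, 0.0, 1.0]] 512.1126641971497
top [[0.01, -0.991, 0.136, 0.402], [-1.0, -0.012, -0.013, -0.051], [0.015, -0.136, -0.991, 1.388], [0.0, 0.0, 0.0, 1.0]] 470.3447846860006
vibrator side [([301.0, 178.0], 0.72), ([333.0, 143.0], 0.45)]
vibrator top [([229.0, 199.0], 0.89)]
  tri [0.6   0.196 0.007]
gate_hinge side [([334.0, 144.0], 0.68)]
gate_hinge top [([226.0, 154.0], 0.58)]
  tri [0.705 0.181 0.16 ]
latch_knob side [([287.0, 142.0], 0.65)]
latch_knob top [([243.0, 212.0], 0.73)]
  tri [0.541 0.124 0.213]
latch_nose side [([278.0, 154.0], 0.66)]
latch_nose top [([243.0, 226.0], 0.48)]
  tri [0.51  0.129 0.166]
free_pocket side [([289.0, 159.0], 0.79)]
free_pocket top [([221.0, 212.0], 0.73)]
  tri [0.553 0.205 0.086]
jar_filled_centre side [([277.0, 287.0], 0.77), ([314.0, 293.0], 0.61), ([336.0, 141.0], 0.45)]
jar_filled_centre top [([432.0, 211.0], 0.82), ([422.0, 246.0], 0.72)]
  tri [ 0.52  -0.385  0.093]
jar_empty_centre side [([307.0, 262.0], 0.68), ([289.0, 142.0], 
[... 211 characters left out ...]
41 0.205 0.116]
{'clock': 0.9, 'q': array([ 1.05878176e+00,  3.26161269e-01, -1.92609197e-01,  1.05197277e+00,
       -3.06803805e-05,  1.43658886e+00]), 'joint_velocities': array([ 0.00090488,  0.00125102, -0.00013296,  0.00033522,  0.00246293,
        0.00010581]), 'tau': array([ 6.36168006e-04, -4.43312895e+01,  2.62760460e+01,  9.27418841e-04,
       -5.81882864e-05,  3.94999617e-06]), 'position': array([0.20289982, 0.51123264, 0.23129845]), 'eef_rot': array([5.89926130e-01, 3.08566085e+00, 6.37689401e-05]), 'contact_force': array([-0.35318173,  0.35760017, -0.53235123]), 'wrist_torque': array([ 0.03283641,  0.00210393, -0.04383368]), 'grasp_force': 0.0, 'finger_gap': 1.0024908616643236}
```

View pics/side0.png

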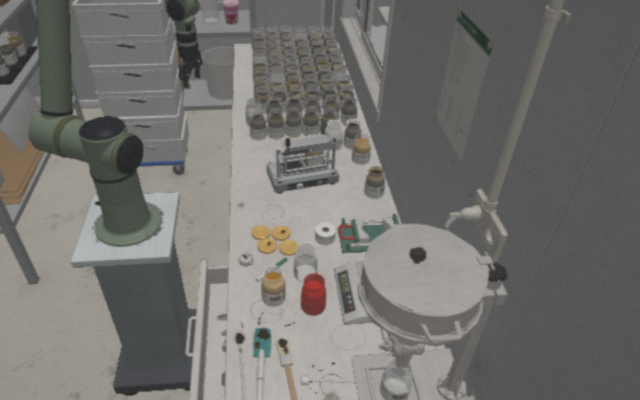

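View pics/top0.png

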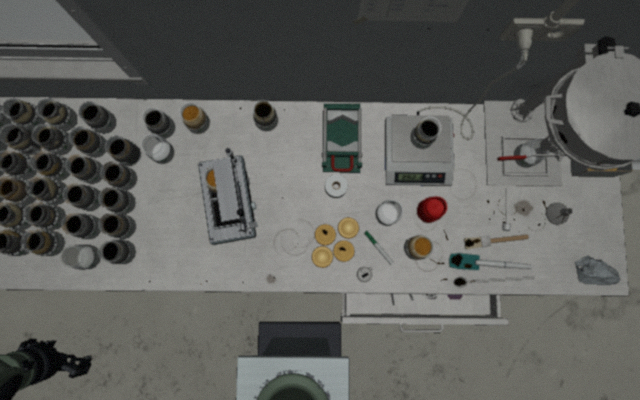

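The side view shows the vibrator at (303,165), the filled jar at (273,287), the red one at (314,293) and the empty one at (306,262). In the top view these are at (229,199), (421,247), (432,209) and (389,213). The gate faces world -y. Next I fit the vibrator pose from all the points.

```bash
cat >> h.py <<'E'
def down(c):   # tool down, closing axis along angle c
    y=np.array([np.cos(c),np.sin(c),0]);z=np.array([0,0,-1.]);return R.from_matrix(np.c_[np.cross(y,z),y,z]).as_rotvec()
E
python3 - <<'E'
from h import *
from scipy.optimize import least_squares
P={"vibrator":(0,0,0),"gate_hinge":(-.046,-.1,.168),"latch_knob":(-.057,.07,.212),"latch_nose":(-.055,.1,.166),"free_pocket":(0,.041,.116),"jar_loaded_centre":(0,-.041,.116)}
obs=[];J={"jar_filled_centre":[],"jar_empty_centre":[]}
for k in range(2):
  F={c:grab_frame(c) for c in("side","top")}
  for c in F:
    for n in P:
        for d in tip_of(c,n)[:1]: obs.append((n,c,d["centre"]))
    for n,ref in(("jar_filled_centre",{"side":(275,287),"top":(422,246)}),("jar_empty_centre",{"side":(307,262),"top":(389,214)})):
        for d in tip_of(c,n):
            if np.hypot(*(np.array(d["centre"])-ref[c]))<12: J[n].append((c,d["centre"]))
def W(p,X):
    c,s=np.cos(p[2]),np.sin(p[2]);return np.array([p[0]+c*X[0]-s*X[1],p[1]+s*X[0]+c*X[1],X[2]])
res=lambda p:np.concatenate([proj(F[c],W(p,P[n]))-q for n,c,q in obs])
s=least_squares(res,[.6,.2,1.72],loss="soft_l1",f_scale=1.5)
print(s.x.round(4))
for (n,c,q),e in zip(obs,s.fun.reshape(-1,2) if 0 else res(s.x).reshape(-1,2)): print(n,c,np.round(e,1))
for n in J:
    r=least_squares(lambda p:np.concatenate([proj(F[c],(p[0],p[1],.056))-q for c,q in J[n]]),[.5,-.35],loss="soft_l1")
    print(n,r.x.round(4),r.fun.round(1),len(J[n]))
    for z in(.112,): print([ (c,onz(F[c],q,.056).round(3)) for c,q in J[n]])
    print([m["centre"] for m in silhouettes("top",n)])
for n in("latch_knob","free_pocket","gate_hinge","latch_nose"): print(n,W(s.x,P[n]).round(4))
E
```

```text
[0.5997 0.2014 1.7669]
vibrator side [-1.5 -3.1]
gate_hinge side [-0.3 -0.7]
latch_knob side [-2.3  1.4]
latch_nose side [-2.3  0.9]
free_pocket side [ 3.6 -4.9]
jar_loaded_centre side [-0.4 -0.6]
vibrator top [0.4 4. ]
gate_hinge top [-0.2 -0.6]
latch_knob top [-1.1  2.2]
latch_nose top [ 0.2 -0.6]
free_pocket top [-0.8 -1.9]
jar_loaded_centre top [0.3 0.6]
vibrator side [ 0.5 -2.3]
gate_hinge side [0.  0.4]
latch_knob side [ 1.3 -1.4]
latch_nose side [0.4 1.1]
free_pocket side [ 4.4 -6.1]
jar_loaded_centre side [ 0.3 -1.5]
vibrator top [0.7 1.6]
gate_hinge top [ 0.2 -2.9]
latch_knob top [19.7 29. ]
latch_nose top [2.  0.8]
free_pocket top [-0.  -2.8]
jar_loaded_centre top [-0.2 -0.8]
jar_filled_centre [ 0.4645 -0.3568] [-2.8 -3.1  1.6  0.9  1.3 -0.1 -0.1 -1.3] 4
[('side', array([ 0.472, -0.368,  0.056])), ('top', array([ 0.467, -0.352,  0.056])), ('side', array([ 0.461, -0.357,  0.056])), ('top', array([ 0.461, -0.357,  0.056]))]
[[419.3, 245.4]]
jar_empty_centre [ 0.5618 -0.2705] [-0.3 -1.4  0.2  0.1 -0.3 -0.1  0.6 -0.6] 4
[('side', array([ 0.562, -0.276,  0.056])), ('top', array([ 0.562, -0.27 ,  0.056])), ('side', array([ 0.563, -0.271,  0.056])), ('top', array([ 0.56 , -0.269,  0.056]))]
[[390.3, 211.0]]
latch_knob [0.5422 0.1318 0.212 ]
free_pocket [0.5595 0.1934 0.116 ]
gate_hinge [0.7068 0.1758 0.168 ]
latch_nose [0.5123 0.128  0.166 ]
```

```bash
python3 - <<'E'
from h import *
from scipy.optimize import least_squares
P={"vibrator":(0,0,0),"gate_hinge":(-.046,-.1,.168),"latch_knob":(-.057,.07,.212),"latch_nose":(-.055,.1,.166),"jar_loaded_centre":(0,-.041,.116)}
obs=[];J=[]
for k in range(5):
  F={c:grab_frame(c) for c in("side","top")}
  for c in F:
    for n in P:
        for d in tip_of(c,n)[:1]: obs.append((n,c,d["centre"]))
    for d in tip_of(c,"jar_filled_centre"):
            if np.hypot(*(np.array(d["centre"])-{"side":(275,287),"top":(422,246)}[c]))<12: J.append((c,d["centre"]))
def W(p,X):
    c,s=np.cos(p[2]),np.sin(p[2]);return np.array([p[0]+c*X[0]-s*X[1],p[1]+s*X[0]+c*X[1],X[2]])
res=lambda p:np.concatenate([proj(F[c],W(p,P[n]))-q for n,c,q in obs])
s=least_squares(res,[.6,.2,1.72],loss="soft_l1",f_scale=1.)
p=s.x;print(p.round(4))
E=res(p).reshape(-1,2)
for n in P:
  for c in F: print(n,c,np.median([e for o,e in zip(obs,E) if o[:2]==(n,c)],axis=0).round(1))
r=least_squares(lambda p:np.concatenate([proj(F[c],(p[0],p[1],.056))-q for c,q in J]),[.5,-.35],loss="soft_l1")
print(r.x.round(4),r.fun.reshape(-1,2).round(1).tolist(),[c for c,_ in J])
def poly(im,f,pts,x0,y0,k,col):
    q=np.array([(proj(f,X)-(x0,y0)+.5)*k for X in pts]).round().astype(int);cv2.polylines(im,[q],True,col,1)
th=np.linspace(0,6.28,40)
def draw(c,x0,y0,w,h,k):
    f=F[c];im=cv2.resize(f["img"][y0:y0+h,x0:x0+w,::-1],None,fx=k,fy=k,interpolation=cv2.INTER_CUBIC)
    B=lambda a,b,c,d,z:[W(p,(x,y,z)) for x,y in((a,c),(b,c),(b,d),(a,d))]
    poly(im,f,B(-.066,.066,-.122,.122,0),x0,y0,k,(0,255,0))
    poly(im,f,B(-.039,.039,.002,.08,.06),x0,y0,k,(255,0,255))
    for z in(.2265,): poly(im,f,[W(p,(-.057+.009*np.cos(t),.07+.009*np.sin(t),z)) for t in th],x0,y0,k,(0,0,255))
    poly(im,f,[W(p,(.035*np.cos(t),-.041+.035*np.sin(t),.173)) for t in th],x0,y0,k,(255,255,0))
    for z in(0,.112): poly(im,f,[(r.x[0]+.035*np.cos(t),r.x[1]+.035*np.sin(t),z) for t in th],x0,y0,k,(255,255,0))
    return im
a=draw("top",180,140,95,115,5);b=draw("side",250,120,105,80,3);cc=draw("top",380,190,80,80,3);d=draw("side",250,245,90,80,3)
can=np.zeros((580,800,3),np.uint8)
for im,x,y in((a,0,0),(b,480,0),(cc,480,240)): 
    can[y:y+im.shape[0],x:x+im.shape[1]]=im[:580-y,:800-x]
cv2.imwrite("pics/ov.png",can);cv2.imwrite("pics/ov2.png",d)
np.save("pose.npy",p);np.save("jar.npy",r.x)
E
```

```text
[0.5983 0.2015 1.7925]
vibrator side [ 1.9 -3.3]
vibrator top [-0.3  2.6]
gate_hinge side [-0.4 -1.6]
gate_hinge top [ 1.5 -2.1]
latch_knob side [-0.6 -0.6]
latch_knob top [0.9 0.4]
latch_nose side [-2.1 -0.4]
latch_nose top [ 0.8 -0.7]
jar_loaded_centre side [-1.7 -2.1]
jar_loaded_centre top [ 0.4 -2.2]
[ 0.4649 -0.3605] [[1.7, -0.3], [-0.4, -0.1], [-1.0, -1.8], [-0.1, 0.8], [2.3, -3.8], [3.1, -1.4], [-1.6, 0.3], [2.2, 1.1], [-1.4, -1.2], [0.7, -2.5]] ['side', 'top', 'side', 'top', 'side', 'top', 'side', 'top', 'side', 'top']
```

View pics/ov.png

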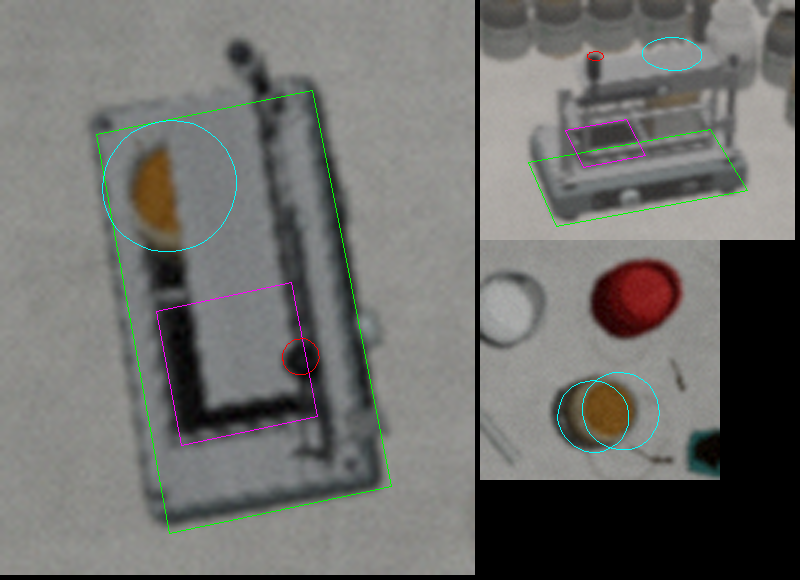

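The overlay in the left panel shows the fit is close but the yaw is about 0.03 too large. The filled jar's rim circle sits about 4 px right of its rim. I'll refine with silhouettes.

```bash
python3 - <<'E'
from h import *
from scipy.optimize import minimize
F={c:grab_frame(c) for c in("side","top")}
ref={"jar_filled_centre":{"side":(275,287),"top":(422,246)},"jar_empty_centre":{"side":(307,262),"top":(389,214)}}
th=np.linspace(0,2*np.pi,60)
def hull(f,x,y):
    q=np.array([proj(f,(x+.035*np.cos(t),y+.035*np.sin(t),z)) for z in(0,.112) for t in th])
    m=np.zeros((400,640),np.uint8);cv2.fillPoly(m,[(cv2.convexHull(q.astype(np.float32))*16).astype(np.int32)],1,shift=4);return m>0,q
vis=[]
for n in ref:
  M={}
  for c in F:
    L=[m for m in silhouettes(c,n) if np.hypot(*(np.array(m["centre"])-ref[n][c]))<14]
    if L: M[c]=L[0]["mask"]
    ys,xs=np.where(M[c]);print(n,c,"bbox",xs.min(),xs.max(),ys.min(),ys.max(),M[c].sum())
  cost=lambda p:-sum(((h:=hull(F[c],*p)[0])&M[c]).sum()/(h|M[c]).sum() for c in M)
  x0=onz(F["top"],ref[n]["top"],.056)[:2]
  r=minimize(cost,x0,method="Nelder-Mead",options=dict(initial_simplex=[x0,x0+[.01,0],x0+[0,.01]],xatol=1e-4))
  print(n,r.x.round(4),r.fun)
  for c in F:
    p1=minimize(lambda p:-((h:=hull(F[c],*p)[0])&M[c]).sum()/(h|M[c]).sum(),r.x,method="Nelder-Mead",options=dict(initial_simplex=[r.x,r.x+[.01,0],r.x+[0,.01]])); print("  only",c,p1.x.round(4),p1.fun)
    u,v=map(int,ref[n][c]);k=6;im=cv2.resize(F[c]["img"][v-33:v+33,u-33:u+33,::-1],None,fx=k,fy=k,interpolation=cv2.INTER_CUBIC)
    m=cv2.resize(M[c][v-33:v+33,u-33:u+33].astype(np.uint8),None,fx=k,fy=k,interpolation=0)
    cv2.drawContours(im,cv2.findContours(m,0,2)[0],-1,(255,0,255),1)
    q=(cv2.convexHull(hull(F[c],*r.x)[1].astype(np.float32))-[u-33,v-33]+.5)*k
    cv2.polylines(im,[q.astype(np.int32)],True,(0,255,0),1);vis.append(im)
can=np.vstack([np.hstack(vis[:2]),np.hstack(vis[2:])]);cv2.imwrite("pics/jars.png",cv2.resize(can,(600,600)))
# vibrator crop with masks, two yaws
m=silhouettes("top","vibrator")[0]["mask"].astype(np.uint8)
print(cv2.minAreaRect(max(cv2.findContours(m,0,2)[0],key=cv2.contourArea)))
np.save("vm.npy",m)
E
```

```text
jar_filled_centre side bbox 261 286 265 307 899
jar_filled_centre top bbox 405 433 235 258 555
jar_filled_centre [ 0.4676 -0.3526] -1.5700188056734758
  only side [ 0.4685 -0.3514] -0.8302411873840445
  only top [ 0.4676 -0.3526] -0.7429718875502008
jar_empty_centre side bbox 293 318 243 281 766
jar_empty_centre top bbox 376 403 200 224 540
jar_empty_centre [ 0.5632 -0.2704] -1.5137575455564742
  only side [ 0.5656 -0.2723] -0.7594433399602386
  only top [ 0.5632 -0.2704] -0.7736389684813754
((228.4599609375, 195.11117553710938), (93.46729278564453, 51.50800704956055), 80.7538833618164)
```

View pics/jars.png

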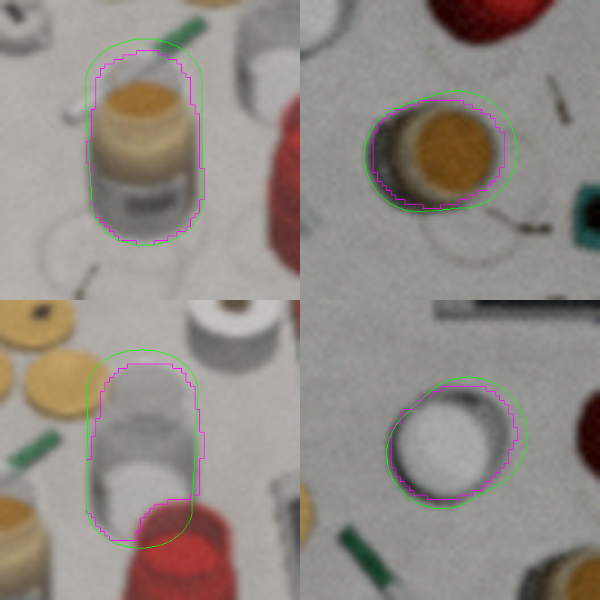

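The filled jar's mask fit gives (0.467,-0.353), and its outline matches in both views. Next I check the vibrator with the yaw freed, using a wireframe of more of its features.

```bash
cat > wf.py <<'E'
from h import *
def W(p,X,g=0):
    c,s=np.cos(p[2]),np.sin(p[2]);return np.array([p[0]+c*X[0]-s*X[1],p[1]+s*X[0]+c*X[1],X[2]])
th=np.linspace(0,6.28,40)
def draw(f,p,x0,y0,w,h,k):
    im=cv2.resize(f["img"][y0:y0+h,x0:x0+w,::-1],None,fx=k,fy=k,interpolation=cv2.INTER_CUBIC)
    def poly(pts,col):
        q=np.array([(proj(f,W(p,X))-(x0,y0)+.5)*k*16 for X in pts]).round().astype(np.int32);cv2.polylines(im,[q],True,col,1,cv2.LINE_AA,4)
    B=lambda a,b,c,d,z:[(a,c,z),(b,c,z),(b,d,z),(a,d,z)]
    poly(B(-.066,.066,-.122,.122,0),(0,255,0))
    poly(B(-.039,.039,.002,.08,.082),(255,0,255))
    C=lambda x,y,r,z:[(x+r*np.cos(t),y+r*np.sin(t),z) for t in th]
    poly(C(-.057,.07,.009,.2265),(0,0,255));poly(C(-.043,.1,.004,.18),(0,255,255));poly(C(-.046,-.1,.004,.184),(0,255,255))
    poly([(-.046,-.1,.184),(-.046,.08,.184)],(255,255,0));poly(C(0,-.041,.035,.173),(255,255,0))
    return im
E
python3 - <<'E'
from wf import *
F={c:grab_frame(c) for c in("side","top")}
np.save("frames.npy",F,allow_pickle=True)
p=[.5995,.2015,1.74]
a=draw(F["top"],p,190,140,80,110,5);b=draw(F["side"],p,258,120,100,75,4)
can=np.zeros((550,800,3),np.uint8);can[:550,:400]=a;can[:300,400:]=b
cv2.imwrite("pics/ov3.png",can)
E
```

```text
(no output)
```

View pics/ov3.png

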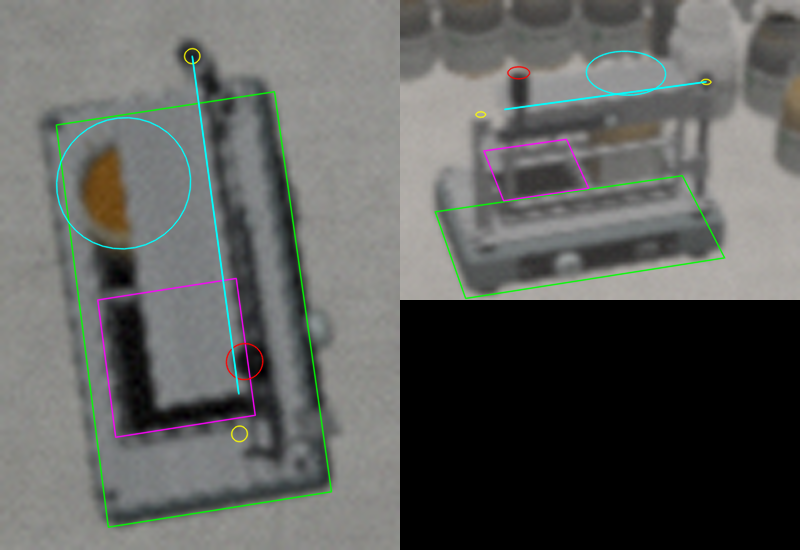

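The wireframe shows the yaw is about 1.755, with the knob at top-crop (250,361), about 1 px right of the model. I'll set the pose to (0.599, 0.2005, 1.757) and open the gate.

```bash
cat > gate.py <<'E'
from wf import *
p=np.array([.599,.2005,1.757])
H=W(p,(-.046,-.1,0))
KZ=.195
def knob(g,th):
    a=p[2]+g; rad=.09+.08*np.cos(th)-.044*np.sin(th); dz=.08*np.sin(th)+.044*(np.cos(th)-1)
    u=np.array([-np.sin(a),np.cos(a),0]);o=np.array([-np.cos(a),-np.sin(a),0])
    return H*[1,1,0]+rad*u+.011*o+[0,0,KZ+dz]
def kpose(g,th,flip): return knob(g,th),down(p[2]+g+flip)
def fs():
    s=get_state();return np.round(s["contact_force"],1),round(s["finger_gap"],3),round(s["clock"],1),np.round(s["position"],4)
E
python3 - <<'E'
from gate import *
for flip in(0,-np.pi):
    print([None if (q:=ik(*kpose(g,.25,flip))) is None else q.round(2).tolist() for g in(0,.7,1.45)])
flip=min((0,-np.pi),key=lambda f:max(abs(ik(*kpose(g,.25,f))[5]) for g in(0,1.45)))
np.save("flip.npy",flip);print(flip)
P,r=kpose(0,0,flip)
movep(P+[0,0,.09],r);print(fs())
print(move_l(P,.1,until_force=8),fs())
grab(20);print(fs())
E
```

```text
[[0.11, 0.37, -0.17, 1.03, 0.0, -0.08], [-0.05, 0.46, -0.03, 1.08, 0.0, -0.93], [-0.08, 0.68, 0.35, 1.23, 0.0, -1.71]]
[[0.11, 0.37, -0.17, 1.03, 0.0, 3.06], [-0.05, 0.46, -0.03, 1.08, 0.0, 2.21], [-0.08, 0.68, 0.35, 1.23, 0.0, 1.43]]
0
(array([-0.4,  0.6,  0.3]), 1.004, 8.6, array([0.5405, 0.1322, 0.2849]))
False (array([ 0.3, -0.2, -0.6]), 1.0, 9.7, array([0.5413, 0.1316, 0.1957]))
(array([-0. , -4.5,  1.6]), 0.2, 10.3, array([0.541 , 0.1306, 0.1952]))
```

```bash
python3 - <<'E'
from gate import *
f=float(np.load("flip.npy"))
for th in(.12,.25):
    P,r=kpose(0,th,f);move_l(P,.04,rot=r)
print(fs())
for g in(.1,.2,.45,.7,.95,1.2,1.45):
    P,r=kpose(g,.25,f);move_l(P,.1,rot=r);print(g,*fs())
fr=grab_frame("top");save(fr,"top1.png")
cv2.imwrite("pics/c1.png",cv2.resize(fr["img"][120:260,180:320,::-1],None,fx=4,fy=4,interpolation=2))
E
```

```text
(array([-0.1, -5.2, -1.4]), 0.201, 11.2, array([0.5537, 0.1331, 0.213 ]))
0.1 [-2.4 -1.3 -1.3] 0.2 11.5 [0.5581 0.1195 0.2131]
0.2 [-2.2 -0.7 -0.4] 0.198 11.8 [0.5643 0.1052 0.2133]
0.45 [-1.4 -1.2 -0.3] 0.203 12.3 [0.5859 0.0725 0.2134]
0.7 [-0.7 -2.3 -0.4] 0.203 12.8 [0.6148 0.046  0.2134]
0.95 [-1.1 -1.  -0.6] 0.199 13.4 [0.6493 0.0277 0.2133]
1.2 [-0.9  0.3 -2.1] 0.201 13.9 [0.6872 0.0184 0.2133]
1.45 [-1.1  0.5 -3.4] 0.208 14.5 [0.7262 0.0188 0.2132]
```

View pics/c1.png

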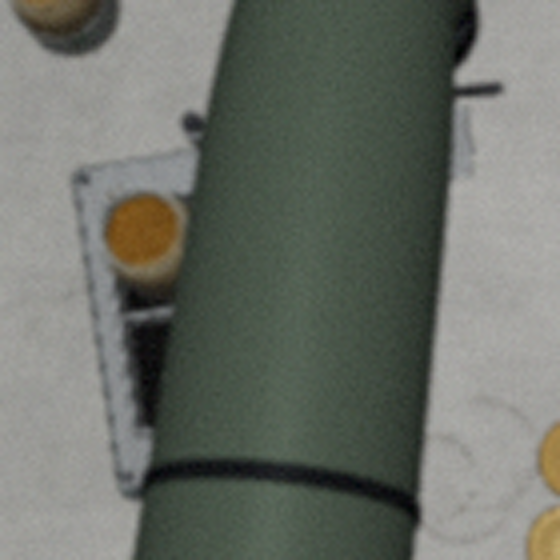

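```bash
python3 - <<'E'
from gate import *
f=float(np.load("flip.npy"))
P,r=kpose(1.45,.03,f);move_l(P,.06,rot=r)
let_go();move_l(P+[0,0,.1],.2);print(fs())
j=np.array([.467,-.353])
movep([*j,.2],down(np.radians(20)));print(fs())
F={c:grab_frame(c) for c in("side","top")};np.save("frames2.npy",F,allow_pickle=True)
for n in("free_pocket","vibrator","jar_loaded_centre","gate_hinge","latch_knob"):
    for c in F:
        for d in tip_of(c,n)[:1]: print(n,c,np.round(d["centre"],1),round(d["score"],2))
a=draw(F["top"],p,190,140,80,110,5);b=draw(F["side"],p,258,120,100,75,4)
can=np.zeros((600,800,3),np.uint8);can[:550,:400]=a;can[:300,400:]=b
can[300:600,400:800]=cv2.resize(F["side"]["img"][220:320,230:350,::-1],(400,300))
cv2.imwrite("pics/ov4.png",can)
E
```

```text
(array([-0.3,  0.2, -1.2]), 0.998, 16.3, array([0.7276, 0.0063, 0.2964]))
(array([-0.6,  0.6,  0.6]), 0.995, 18.2, array([ 0.4674, -0.3527,  0.1999]))
free_pocket side [290.4 159.8] 0.64
free_pocket top [226.6 198. ] 0.41
vibrator side [303.  178.4] 0.73
vibrator top [230.6 201. ] 0.88
jar_loaded_centre side [314.5 149.2] 0.97
jar_loaded_centre top [218.4 182.4] 0.81
gate_hinge side [333. 143.] 0.58
gate_hinge top [227.  152.8] 0.68
latch_knob side [348.6 161.1] 0.5
latch_knob top [292.9 141.6] 0.72
```

View pics/ov4.png

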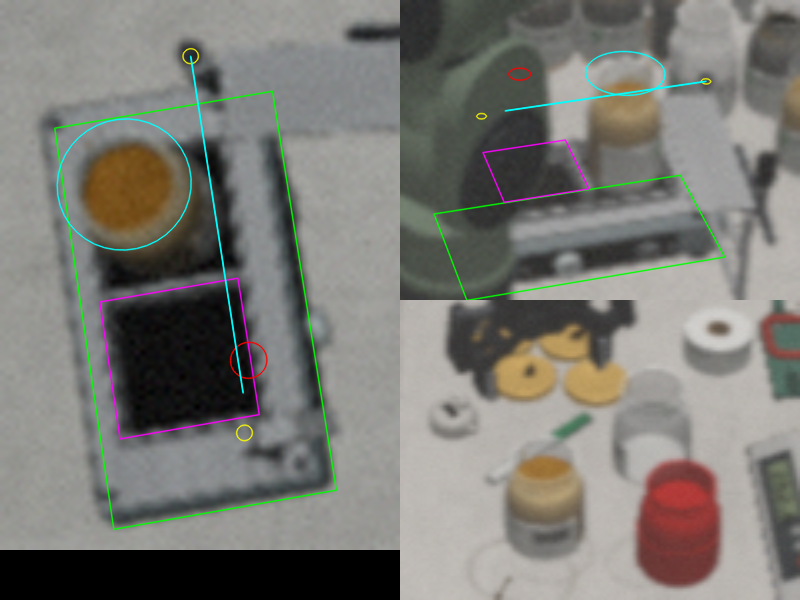

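The top view now shows the whole empty pocket, black, with corners at about crop (105,300), (238,283), (255,412) and (122,437). The gate is at about 1.45. I'll fit the pocket from its dark area.

```bash
python3 - <<'E'
from gate import *
from scipy.optimize import minimize
f=np.load("frames2.npy",allow_pickle=True).item()["top"]
x0,y0,k=200,190,8
g=cv2.cvtColor(cv2.resize(f["img"][y0:y0+45,x0:x0+50],None,fx=k,fy=k,interpolation=cv2.INTER_CUBIC),cv2.COLOR_RGB2GRAY)
def poly(q,zt,zl):
    pts=[(.039,.002,zl),(-.039,.002,zt),(-.039,.08,.082),(.039,.08,.082)]
    return np.array([(proj(f,W(q,X))-(x0,y0)+.5)*k for X in pts])
for thr in(45,60,80):
    m=(g<thr).astype(np.uint8);m=cv2.morphologyEx(m,cv2.MORPH_OPEN,np.ones((25,25)))
    n,l,s,c=cv2.connectedComponentsWithStats(m);i=l[int(c.shape[0]and 180),170];M=l==i
    rect=cv2.minAreaRect(max(cv2.findContours(M.astype(np.uint8),0,2)[0],key=cv2.contourArea));print(thr,s[i].tolist(),np.round(np.array(rect[1])/k,1),round(rect[2],1))
    for zt,zl in((.06,.06),(.068,.07)):
        def cost(v):
            h=np.zeros(M.shape,np.uint8);cv2.fillPoly(h,[(poly(v,zt,zl)*16).astype(np.int32)],1,shift=4);h=h>0
            return -(h&M).sum()/(h|M).sum()
        b=min((minimize(lambda v:cost([v[0],v[1],p[2]+v[2]]),[p[0],p[1],0],method="Nelder-Mead",options=dict(initial_simplex=[[p[0],p[1],0],[p[0]+.005,p[1],0],[p[0],p[1]+.005,0],[p[0],p[1],.04]])) for _ in[0]),key=lambda r:r.fun)
        q=[b.x[0],b.x[1],p[2]+b.x[2]];print("  ",zt,np.round(q,4),round(b.fun,3),"pocket",W(q,(0,.041,0)).round(4))
print("now",W(p,(0,.041,0)).round(4))
E
```

```text
45 [105, 61, 227, 226, 41322] [25.7 26.6] 80.5
   0.06 [0.5993 0.2003 1.7983] -0.877 pocket [0.5593 0.191  0.    ]
   0.068 [0.5989 0.1999 1.7939] -0.855 pocket [0.5589 0.1909 0.    ]
60 [95, 57, 239, 235, 44897] [26.9 27.7] 80.8
   0.06 [0.5999 0.2009 1.7746] -0.946 pocket [0.5597 0.1926 0.    ]
   0.068 [0.5987 0.1998 1.7829] -0.926 pocket [0.5586 0.1912 0.    ]
80 [91, 52, 247, 244, 48926] [28.3 29. ] 81.0
   0.06 [0.6004 0.201  1.7837] -0.95 pocket [0.5603 0.1924 0.    ]
   0.068 [0.5996 0.1997 1.7715] -0.966 pocket [0.5595 0.1915 0.    ]
now [0.5587 0.1929 0.    ]
```

The pocket is at (0.5594, 0.192), and every variant agrees to about 1.5 mm. Now I pick the jar, centring it with two squeezes.

```bash
python3 - <<'E'
from gate import *
j=np.array([.467,-.353]);z=.053
print(move_l([*j,z],.12,until_force=6),fs())
grab(20);print(fs());let_go()
move_l([*j,.125],.15)
move_l([*j,.128],.05,rot=down(p[2]))
print(move_l([*j,z],.12,until_force=6),fs())
grab(30);print(fs(),get_state()["grasp_force"])
move_l([*j,z+.06],.1);print(fs())
move_l([*j,.33],.25)
movep([.5594,.192,.33],down(p[2]));print(fs())
F={c:grab_frame(c) for c in("side","top")};np.save("frames3.npy",F,allow_pickle=True)
can=np.hstack([cv2.resize(F["side"]["img"][60:220,220:400,::-1],(400,356)),cv2.resize(F["top"]["img"][100:260,160:340,::-1],(400,356))]);cv2.imwrite("pics/c5.png",can)
E
```

```text
False (array([-0.6, -0.3,  0. ]), 0.994, 20.2, array([ 0.4675, -0.3535,  0.0538]))
(array([-3.6, -0.4,  4.8]), 0.798, 20.5, array([ 0.4669, -0.3537,  0.0541]))
False (array([ 0.1, -0.4,  0.1]), 0.998, 23.8, array([ 0.4673, -0.3533,  0.0535]))
(array([-1.9,  2.3,  6.2]), 0.788, 24.1, array([ 0.4676, -0.3533,  0.0543])) 33.615928776562214
(array([ 0. , -0.5, -6.5]), 0.789, 24.8, array([ 0.4665, -0.3525,  0.1122]))
(array([-0.8, -0.1, -6. ]), 0.792, 27.9, array([0.5598, 0.1909, 0.33  ]))
```

View pics/c5.png

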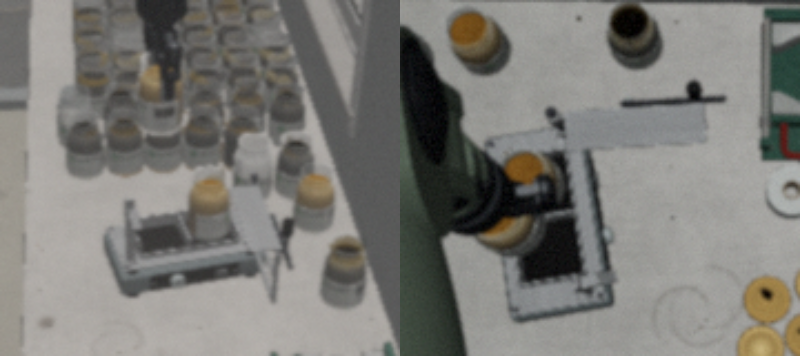

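The side view shows the jar held upright at (160,90) above the vibrator, with the gate open. Lowering it.

```bash
python3 - <<'E'
from gate import *
q=[.5594,.192]
move_l([*q,.15],.2);print(fs())
print(move_l([*q,.110],.04,until_force=6),fs())
E
```

```text
(array([ 0.1,  0.8, -5.2]), 0.786, 29.0, array([0.5605, 0.1921, 0.1513]))
True (array([-0.4,  0.9,  5. ]), 0.792, 29.8, array([0.5589, 0.192 , 0.1143]))
```

```bash
python3 - <<'E'
from gate import *
q=[.5594,.192]
let_go();move_l([*q,.30],.2)
movep([.60,-.10,.32],down(p[2]+1.0));print(fs())
F={c:grab_frame(c) for c in("side","top")}
for n in("jar_filled_centre","latch_knob","gate_hinge"):
    for c in F: print(n,c,[(np.round(d["centre"],1).tolist(),round(d["score"],2)) for d in tip_of(c,n)])
print("pocket px",[proj(F[c],[.5594,.192,.116]).round(1) for c in F],"knob px @1.45",[proj(F[c],knob(1.45,0)+[0,0,.017]).round(1) for c in F])
can=np.hstack([cv2.resize(F["side"]["img"][100:220,230:380,::-1],(400,320)),cv2.resize(F["top"]["img"][120:260,180:340,::-1],(400,350))[:320]]);cv2.imwrite("pics/c6.png",can)
E
```

```text
(array([-0.6,  0.5,  0.8]), 1.001, 32.6, array([ 0.5998, -0.0994,  0.3195]))
jar_filled_centre side [([311.2, 290.0], 0.98), ([293.2, 158.6], 0.91)]
jar_filled_centre top [([433.3, 209.1], 0.75), ([221.7, 209.3], 0.58)]
latch_knob side [([349.7, 159.6], 0.61)]
latch_knob top [([290.8, 141.0], 0.6)]
gate_hinge side [([332.3, 144.4], 0.65), ([352.3, 159.3], 0.27)]
gate_hinge top [([228.2, 152.1], 0.84)]
pocket px [array([291.5, 154.4]), array([223.3, 209.3])] knob px @1.45 [array([348.5, 161.4]), array([291.8, 140.4])]
```

View pics/c6.png

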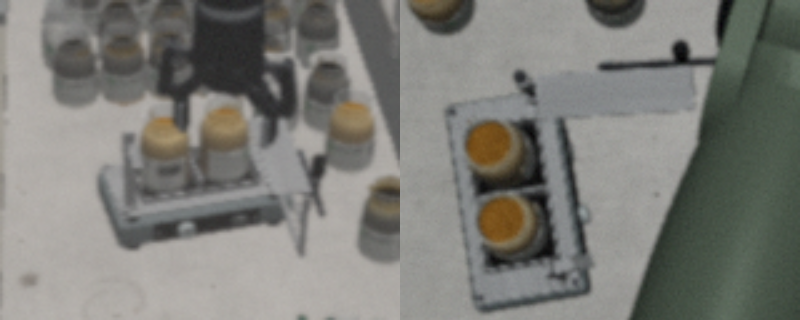

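Both jars stand in their pockets, at top-crop (495,143) and (508,222). The gate is still open, with the knob at (681,50). Next I regrip the knob, lift the bar, swing the gate shut and lower the bar into the catch.

```bash
python3 - <<'E'
from gate import *
f=float(np.load("flip.npy"))
P,r=kpose(1.45,0,f)
movep(P+[0,0,.07],r);print(move_l(P,.1,until_force=8),fs())
grab(20);print(fs())
P,r=kpose(1.45,.25,f);move_l(P,.06,rot=r);print(fs())
for g in(1.2,.95,.7,.45,.2,.07,0):
    P,r=kpose(g,.25,f);move_l(P,.1 if g>.1 else .05,rot=r);print(g,*fs())
for th in(.12,0):
    P,r=kpose(0,th,f);move_l(P,.04,rot=r)
print(fs())
let_go();move_l(P+[0,0,.1],.15)
movep([.45,-.05,.35],down(p[2]));print(fs())
F={c:grab_frame(c) for c in("side","top")}
for n in("latch_knob","latch_nose","jar_filled_centre","jar_loaded_centre"):
    for c in F: print(n,c,[(np.round(d["centre"],1).tolist(),round(d["score"],2)) for d in tip_of(c,n)])
print("knob",[proj(F[c],knob(0,0)+[0,0,.017]).round(1) for c in F])
a=draw(F["top"],p,190,140,80,110,5);b=cv2.resize(F["side"]["img"][120:195,258:358,::-1],(400,300),interpolation=2)
can=np.zeros((550,800,3),np.uint8);can[:550,:400]=a;can[:300,400:]=b
cv2.imwrite("pics/c7.png",can)
E
```

```text
False (array([-1.3, -0.3,  0. ]), 1.002, 34.6, array([0.7283, 0.0046, 0.1961]))
(array([ 1.2, -0.2,  1.7]), 0.203, 35.2, array([0.7279, 0.005 , 0.1951]))
(array([ 0.2,  0.5, -1.5]), 0.204, 35.7, array([0.7271, 0.0189, 0.2136]))
1.2 [-1.   0.5 -2.1] 0.202 36.3 [0.6881 0.0179 0.2135]
0.95 [-0.1 -1.8 -0.7] 0.204 36.8 [0.6506 0.0268 0.2136]
0.7 [-1.3 -1.9  0.3] 0.201 37.3 [0.616  0.0449 0.2137]
0.45 [-3.  -2.9  2.7] 0.198 37.9 [0.5869 0.0711 0.2136]
0.2 [-5.4 -2.2  4.1] 0.201 38.4 [0.5649 0.104  0.2135]
0.07 [-5.8 -2.7  3.9] 0.199 39.0 [0.557  0.1228 0.2134]
0 [-6.  -3.   3.4] 0.197 39.4 [0.554  0.1331 0.2134]
(array([-1.1, -4.4,  1.9]), 0.199, 40.2, array([0.5417, 0.1308, 0.1952]))
(array([-0. , -0.4,  0.7]), 1.0, 42.6, array([ 0.4502, -0.0495,  0.3494]))
latch_knob side [([288.7, 141.8], 0.52)]
latch_knob top []
latch_nose side [([300.3, 180.2], 0.52)]
latch_nose top [([243.3, 228.8], 0.57), ([238.7, 212.6], 0.29)]
jar_filled_centre side [([312.7, 290.4], 0.97), ([293.8, 160.0], 0.72)]
jar_filled_centre top [([433.1, 207.5], 0.97), ([223.8, 212.4], 0.54)]
jar_loaded_centre side [([312.3, 150.5], 0.84)]
jar_loaded_centre top [([219.3, 180.6], 0.57)]
knob [array([287.3, 141.5]), array([240. , 212.2])]
```

View pics/c7.png

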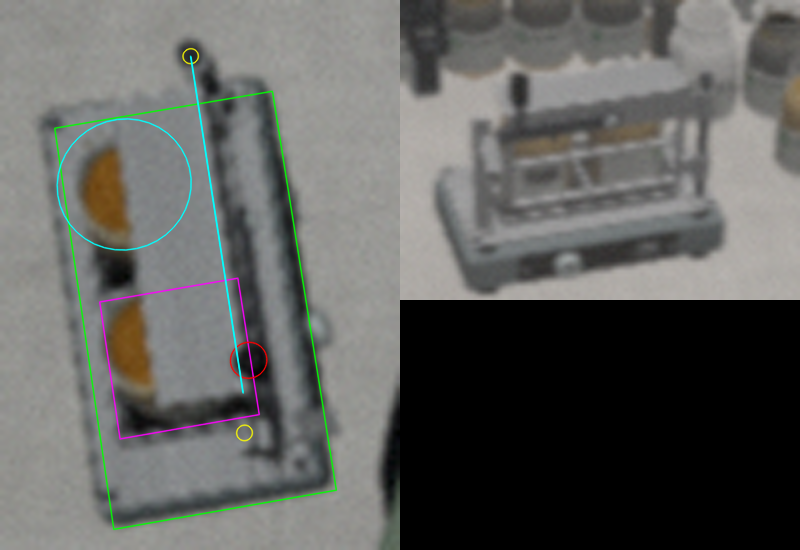

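The gate looks shut with the bar level, and the knob is at side-crop (519,88), as it was at the start. I'll compare it numerically with the starting frame, then hand in.

```bash
python3 - <<'E'
from gate import *
F0=np.load("frames.npy",allow_pickle=True).item()
ok=True
for c,(x,y,w,h) in{"side":(278,132,22,20),"top":(232,205,16,18)}.items():
    G=lambda f:cv2.resize(cv2.cvtColor(f["img"],cv2.COLOR_RGB2GRAY),None,fx=4,fy=4,interpolation=2)
    a=G(F0[c]);b=G(grab_frame(c))
    m=cv2.matchTemplate(b[(y-8)*4:(y+h+8)*4,(x-8)*4:(x+w+8)*4],a[y*4:(y+h)*4,x*4:(x+w)*4],cv2.TM_CCOEFF_NORMED)
    _,v,_,l=cv2.minMaxLoc(m);s=np.array(l)/4-8;print(c,s,round(v,3));ok&=bool(np.abs(s).max()<=.5)
print(ok,fs())
if ok: print(sign_off())
E
```

```text
side [0. 0.] 0.992
top [0. 0.] 0.992
True (array([-0. , -0.1, -0.1]), 1.004, 43.2, array([ 0.45  , -0.0499,  0.35  ]))
the job is handed in; nothing more can be done
None
```

The filled jar is standing in the pocket that was empty, the gate is shut with the latch bar down in its catch, and the job was handed in at about 43 s; the sign-off call gave no verdict. Before handing in, the knob matched its starting position in both cameras (0 px shift).

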